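# Shift the louvre selector into its third slot

### The job

Air the herbs: with the fingertips, push the ball-topped lever of the grey louvre selector out of the left-hand channel of its H-shaped gate, across to the right-hand channel, and then forward (away from the robot) all the way into the third slot, the far right one, and leave it there. Only push the lever, lightly and from the outside, never grip it between the fingers; leave the menorah, dreidels, tin and saucer where they stand.

Things in the scene. Friction and masses are not known exactly. Their poses are not given: they have to be found in the camera images.
- selector: Fixed grey box, 160 (x) x 150 (y) x 88 mm high, its top a bare aluminium plate with an H-shaped gate. Origin: centre of its underside, on the sill. x points forward, away from the robot (yaw within 0.35 rad), y left, z up. Slots: first far left, second near left, third far right, fourth near right. An 18 mm pipe leaves its far side 35 mm up and enters the sill at x = 118 mm.
- lever_across (a joint): Sideways tilt of the lever about the selector's x axis, rad: -0.34 left channel (stop), 0 upright, +0.34 right channel (stop). It starts in the left channel, -0.34 to -0.30. Stays where it is left (friction, about 2 N at the ball).
- lever_fore (a joint): Forward tilt of the lever about its own y axis, rad: +0.40 fully forward (stop, end of the far slots), 0 in line with the crossing (which lets it pass within about 0.07), -0.40 fully back, toward the robot (end of the near slots). It starts anywhere from -0.36 to +0.36. Stays where it is left (friction, about 2 N at the ball).
- lever_knob (a point): Centre of the black 38 mm ball on the lever's 12 mm steel rod, which is bare from the plate to the ball. The pivot is 15 mm above the selector's origin, the ball's centre 140 mm from it: in the selector's frame x = 0.140 sin(fore), y = -0.140 sin(across) cos(fore), z = 0.015 + 0.140 cos(across) cos(fore) m; 137 to 155 mm above the sill.
- third_slot (a point): Where the rod stands, at the plate's top face (88 mm above the sill), when fully home in the third (far right) slot. The gate: two channels along the selector's x, 25 mm left and right of its middle, 76 mm long, 20 mm wide, joined at the middle by a crossing 22 mm wide (in x). Fixed tongues of the plate part the channels elsewhere, so the lever can change channel only there.
- menorah: Glass-and-steel nine-branched menorah, 250 mm wide, 190 mm high, round foot 90 mm; origin centre of its underside. Loose bystander on the left.
- saucer: Terracotta saucer, 140 mm diameter, 22 mm high; origin centre of its underside. Loose bystander on the right.
- dreidel_a: Plastic dreidel lying on one flat face, 30 mm square body, 69 mm long with stem (-x) and tip (+x); origin under the body on the sill. Loose bystander close to the selector.
- dreidel_b: Second dreidel, same shape and size. Loose bystander close to the selector.
- tin: Closed round aluminium tin, 72 mm diameter, about 85 mm high; origin centre of its underside. Loose bystander close to the selector.

How it is judged:
By the outcome, as a careful person would: the job done as asked, in the order asked, and still so for the second after the job is handed in, with the robot touching nothing.
It also fails if it takes over 58 s, if anything falls off the work surface, if the arm or the gripper's body presses on something with over 40 N, if the wrist force passes 120 N, or if a joint passes its speed limit or range.

### The arm

A 7-joint arm with a two-finger parallel gripper is mounted at the origin on the work surface. World frame = base frame: x ahead of the robot, y to its left, z up, the work surface at z = 0. Lengths are in m, angles in degrees, forces in N, time in s.
With the tool pointing down it reaches from about 0.4 to 0.875 m from the base axis. Payload 6.5 kg.
Tool frame: the origin (TCP) lies at the very end of the fingers, on their centre line; the grasp point (between the pads) lies 19 mm behind it; z points along the fingers, y is the direction in which the jaws open and shut (so a half turn about z gives the same grasp; the last joint's range is limited). The gripper opens to 85 mm and grips with 20 to 120 N. Pads are 22 mm wide; open, the fingers measure 114 mm over their backs; the gripper's body (76 mm by 85 mm) begins 54 mm behind the grasp point. The pads swing forward as they close: fully open they stand 13 mm farther back than shut.
Start: joints at [65.363, 30.733, -0.252, 88.115, 0.149, 61.152, -4.079], TCP at [0.231, -0.607, 0.231] pointing down, gripper open.
Joint ranges: [-154.64, 154.64], [-21.42, 123.67], [-72.66, 72.17], [13.99, 137.28], [-74.86, 254.86], [10.95, 109.41], [-158.01, 158.01]. Speed limits (degrees/s): [136.94, 136.94, 180, 180, 180, 180, 180].

### API

Orientations are given as a 3x3 rotation matrix whose columns are the frame's x, y, z axes.
In Python, from workcell import arm, cams, finish_job, find_in gives the robot as it stands.
- The arm moves only by the tool send_rows, never from a script. Its argument "series" is a list of rows, each a list of 7 numbers: the shift along the tool's x, y, z in mm, then the turn, a rotation vector about the tool's x, y, z in rad, then the opening, from 0 (shut) to 1 (fully open). A call has 1 to 8 rows; each row shifts and turns the commanded pose from where the row before left it, along the tool's axes as they then stand; what a row does not reach is not made up. A row lasts 1/10 s, in which the tool goes at most 50 mm and 8.59 degrees, less where a joint would pass 70% of its speed; a pose out of reach is approached as far as the arm can. A call is refused whole if a number of a shift passes 50 or a number of a turn 0.15, either way. A call with a gripper value outside its range is refused whole. The fingers move at their own pace and stop on an object; "grip_force" is the grip in N (left out, the last holds). Time passes only in rows, so rows that do not move let the fingers close. It gives the time, the measured TCP pose, the force and the opening at its end, in the units of the state.
- arm.get_state(): the state, without advancing time (a new reading comes with each control period).
- cams.snapshot(name): name is "scene" or "top"; returns the picture (384x512x3 uint8, red, green, blue); there is no depth.
- cams.camera_params(name): a dict with "fx", "fy", "cx", "cy" (pixels), "cam_to_world" (4x4, takes a point from camera to world coordinates). Camera axes: x right, y down, z forward; pixel columns grow to the right and rows downward; lengths in m; the calibration is good to about 2 mm. A picture is of the moment at which its call begins. camera_params takes no time and is no camera call.
- finish_job(): hands the job in, once; it reports no verdict.
Trained networks look in the newest picture that a camera, given by its name, has taken for a name from the list of things; names that differ only in an ending like _2 or _b are one class to them, and where a whole thing is asked for, a point or a joint stands for the part that bears it (a point fixed in the world has none). Each returns a list of dicts, best first, with "score" (0 to 1); they miss things now and then, are a little off and sometimes report something else, mostly with a low value. They report only what shows in the picture. A call takes as long as a camera call.
- find_in(target, camera): "at" ([x, y, z] in m, in the coordinates of the camera as it stood for that picture, good to about 4 mm: the middle of the surface that is visible of it).
The state is a dict: "t": time; "q": joint angles; "joint_velocities": joint speeds; "tau": joint torques, N m; "eef_pos": TCP position; "ee_rot": TCP orientation; "force": force on the tool from outside, world axes, zero at the start; "torque": the same for the moment, N m; "opening": opening from 0.0 (shut) to 1.0 (fully open).
Only numpy, scipy, OpenCV 4.12 (cv2) and the standard library are available. Lean on these libraries where they do the work, as an engineer would, in place of code of your own. Each camera call takes 0.05 s, during which the arm holds its last target. There are 200 camera calls.

## Working session

There is one attempt and no reset: what is moved stays moved. The work goes in short steps, Python scripts to look and compute and a tool call to move; the robot and the scene stay as the last step left them, time stands still between calls to the robot, and variables do not carry over. Pictures are saved under pics/ and viewed, about 8 in all and at most 12, crops included, and the job is handed in when it is done.

Besides the shell and the picture viewer there is one more tool, called after "Request:" by a JSON object that holds its "api" and its "payload". send_rows: Moves the arm, as the interface text tells. Its arguments: {"type":"object","properties":{"series":{"type":"array"},"grip_force":{"type":"number"}},"required":["series"]}

```bash
mkdir -p pics
cat > h.py <<'E'
import numpy as np, cv2
from workcell import arm, cams, finish_job, find_in
def snap(c,f=None):
    im=cams.snapshot(c)
    if f: cv2.imwrite('pics/'+f, im[:,:,::-1])
    return im
def look(t,c,n=3):
    T=np.array(cams.camera_params(c)['cam_to_world'])
    return [(round(d['score'],2),np.round(T[:3,:3]@np.array(d['at'])+T[:3,3],4)) for d in find_in(t,c)[:n]]
def px(p,c):
    P=cams.camera_params(c);T=np.linalg.inv(np.array(P['cam_to_world']));v=T[:3,:3]@np.array(p)+T[:3,3]
    return np.array([P['fx']*v[0]/v[2]+P['cx'],P['fy']*v[1]/v[2]+P['cy']])
def ray(u,v,c,z):
    P=cams.camera_params(c);T=np.array(P['cam_to_world']);d=T[:3,:3]@np.array([(u-P['cx'])/P['fx'],(v-P['cy'])/P['fy'],1]);o=T[:3,3]
    return o+d*(z-o[2])/d[2]
E
python3 - <<'E'
from h import *
a=snap('scene');b=snap('top')
cv2.imwrite('pics/a.png',a[:,:,::-1]);cv2.imwrite('pics/b.png',b[:,:,::-1])
for c in('scene','top'):
    print(c,np.round(np.array(cams.camera_params(c)['cam_to_world']),3).tolist(),cams.camera_params(c)['fx'])
    for t in('selector','lever_knob','third_slot','menorah','saucer','dreidel_a','tin'):print(t,look(t,c))
s=arm.get_state();print(s['t'],s['eef_pos'],s['ee_rot'],s['force'],s['opening'])
E
```

```text
scene [[-0.851, 0.372, -0.371, 0.994], [0.525, 0.627, -0.576, 0.667], [0.018, -0.684, -0.729, 0.982], [0.0, 0.0, 0.0, 1.0]] 467.9551080934822
selector [(0.68, array([0.5663, 0.1289, 0.0869]))]
lever_knob [(0.69, array([ 0.4437, -0.0447,  0.0293]))]
third_slot [(0.63, array([0.5625, 0.13  , 0.0894])), (0.17, array([ 0.5569, -0.3722,  0.0127]))]
menorah [(0.98, array([0.5868, 0.4225, 0.0983])), (0.21, array([0.5725, 0.1475, 0.1533]))]
saucer [(0.71, array([ 0.5539, -0.3729,  0.0127]))]
dreidel_a [(0.6, array([ 0.4426, -0.0426,  0.0284])), (0.46, array([ 0.5927, -0.0967,  0.0273]))]
tin [(0.69, array([0.5737, 0.2775, 0.0818]))]
top [[0.002, -0.988, 0.154, 0.374], [-1.0, -0.004, -0.009, 0.0], [0.01, -0.154, -0.988, 1.272], [0.0, 0.0, 0.0, 1.0]] 499.94513508099305
selector [(0.77, array([0.5462, 0.0946, 0.0885]))]
lever_knob [(0.8, array([0.5687, 0.1378, 0.1589])), (0.15, array([ 0.4387, -0.0533,  0.0332]))]
third_slot [(0.84, array([0.5476, 0.0932, 0.0855])), (0.39, array([ 0.5837, -0.1066,  0.0272])), (0.33, array([0.5602, 0.1342, 0.1592]))]
menorah [(0.71, array([0.5837, 0.4142, 0.0937]))]
saucer [(0.71, array([ 0.5608, -0.3641,  0.0115]))]
dreidel_a [(0.76, array([ 0.5844, -0.1049,  0.0256])), (0.69, array([0.5588, 0.1331, 0.157 ])), (0.6, array([ 0.4378, -0.0506,  0.0337]))]
tin [(0.56, array([0.5537, 0.2581, 0.0851]))]
0.8 [ 0.23129184 -0.60742725  0.23129685] [[ 9.34531028e-01  3.55881661e-01 -3.28885829e-05]
 [ 3.55881662e-01 -9.34531028e-01  2.87267136e-05]
 [-2.05120906e-05 -3.85504488e-05 -9.99999999e-01]] [ 0.01013315 -0.60011026  0.39849827] 0.9995928692380398
```

View pics/a.png

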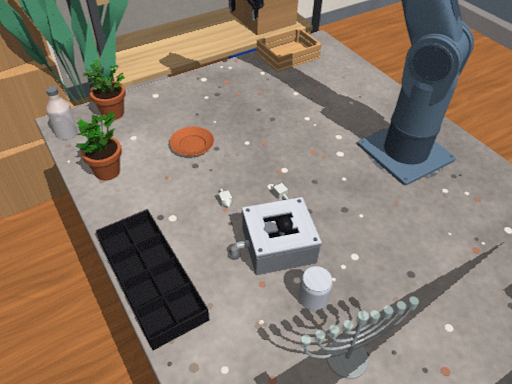

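View pics/b.png

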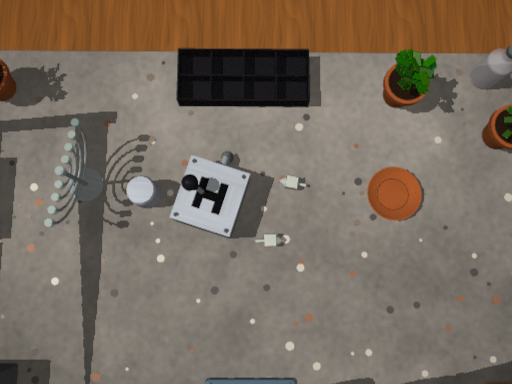

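The scene view shows the selector near (282,235) with the tin to its left. The top view shows the plate centred near (210,195), the black ball at (190,183) on the left, dreidels at (293,182) and (270,240), and the tin at (140,190). Next I'll zoom in and fit the pose.

Run:
```python
from h import *
a=cv2.imread('pics/a.png');b=cv2.imread('pics/b.png')
A=cv2.resize(a[190:275,225:340],None,fx=5,fy=5,interpolation=cv2.INTER_CUBIC)
B=cv2.resize(b[145:245,160:260],None,fx=5,fy=5,interpolation=cv2.INTER_CUBIC)
h=500
out=np.zeros((500,1085,3),np.uint8);out[:425,:575]=A;out[:,580:1080]=B
cv2.imwrite('pics/c.png',cv2.resize(out,None,fx=.73,fy=.73,interpolation=cv2.INTER_AREA))
# plate segmentation in top
m=((b.min(2)>150)).astype(np.uint8);m[:150]=0;m[240:]=0;m[:,:165]=0;m[:,255:]=0
m=cv2.morphologyEx(m,cv2.MORPH_OPEN,np.ones((3,3),np.uint8))
n,l,s,c=cv2.connectedComponentsWithStats(m);k=1+s[1:,4].argmax()
pts=np.argwhere(l==k)[:,::-1].astype(np.float32)
print(s[k]);r=cv2.minAreaRect(pts);print(r)
w=np.array([ray(u,v,'top',.088)[:2] for u,v in cv2.boxPoints(r)]);print(w,w.mean(0))
for i in range(4):
  e=w[i]-w[i-1];print(np.hypot(*e),np.degrees(np.arctan2(e[1],e[0])))
```

```text
[ 170  155   77   79 2885]
((209.0, 194.99998474121094), (62.61309051513672, 66.40782928466797), 18.43494987487793)
[[0.49147128 0.19246389]
 [0.64465873 0.14613287]
 [0.59653387 0.0021524 ]
 [0.44504943 0.05110135]] [0.54442833 0.09796262]
0.14878963495679962 71.82040883014092
0.16004048743876026 -16.82775964601126
0.15181033840755945 -108.48198410139071
0.15919653080747717 162.09287362201388
```

View pics/c.png

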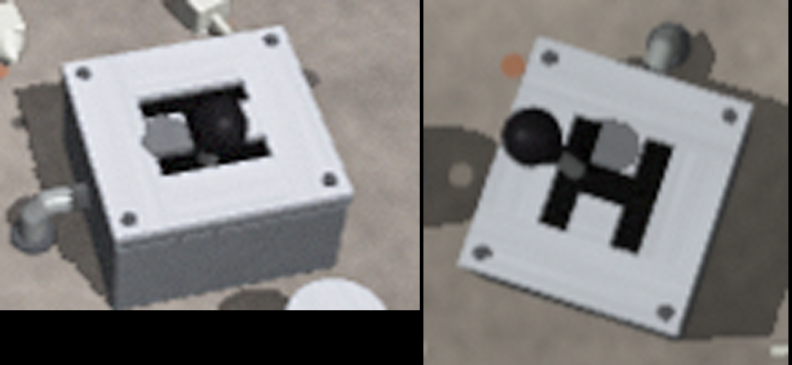

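```bash
cat >> h.py <<'E'
C=np.array([.5444,.098,0]);YAW=np.radians(-17.3)
c_,s_=np.cos(YAW),np.sin(YAW);R=np.array([[c_,-s_,0],[s_,c_,0],[0,0,1]])
W=lambda p:C+R@np.array(p)      # selector -> world
S=lambda p:R.T@(np.array(p)-C)
def knob(ac,f):return np.array([.14*np.sin(f),-.14*np.sin(ac)*np.cos(f),.015+.14*np.cos(ac)*np.cos(f)])
def fit(im,c,verbose=1):
    from scipy.optimize import least_squares
    o=px(W([0,0,.14]),c).astype(int);x0,y0=o[0]-45,o[1]-45
    m=(im[y0:y0+90,x0:x0+90].max(2)<45).astype(np.uint8)
    m=cv2.morphologyEx(m,cv2.MORPH_OPEN,cv2.getStructuringElement(cv2.MORPH_ELLIPSE,(9,9)))
    n,l,s,ce=cv2.connectedComponentsWithStats(m)
    res=[]
    for k in range(1,n):
        p=ce[k]+[x0,y0]
        r=least_squares(lambda q:px(W(knob(*q)),c)-p,[0,0])
        res.append((int(s[k,4]),p.round(1),r.x.round(3),round(r.cost,2)))
    return res
E
python3 - <<'E'
from h import *
a=cv2.imread('pics/a.png')[:,:,::-1];b=cv2.imread('pics/b.png')[:,:,::-1]
print(fit(a,'scene'));print(fit(b,'top'))
# check plate corners, slots projections
for q in [(.08,.075),(.08,-.075),(-.08,-.075),(-.08,.075)]:print(px(W([*q,.088]),'top').round(1),px(W([*q,.088]),'scene').round(1))
d=cv2.resize(b[145:245,160:260],None,fx=5,fy=5,interpolation=cv2.INTER_CUBIC)[:,:,::-1].copy()
for y in(.025,-.025):
  q=np.array([px(W([x,y+dy,.088]),'top') for x,dy in((.038,.01),(.038,-.01),(-.038,-.01),(-.038,.01))]);cv2.polylines(d,[np.int32((q-[160,145]+.5)*5)],True,(0,0,255))
q=np.array([px(W([x,y,.088]),'top') for x,y in((.08,.075),(.08,-.075),(-.08,-.075),(-.08,.075))]);cv2.polylines(d,[np.int32((q-[160,145]+.5)*5)],True,(0,255,0))
cv2.imwrite('pics/d.png',d)
E
```

```text
[(73, array([280.4, 220.4]), array([-0.252,  0.105]), np.float64(0.0))]
[(130, array([191.8, 182.3]), array([-0.28 ,  0.059]), np.float64(0.0)), (164, array([213.5, 196.2]), array([ 0.134, -0.055]), np.float64(0.0))]
[189.9 154.2] [256.7 255.6]
[249.  172.6] [241.7 207.9]
[228.6 236.1] [301.8 197. ]
[168.4 217.1] [321.8 242.5]
```

View pics/d.png

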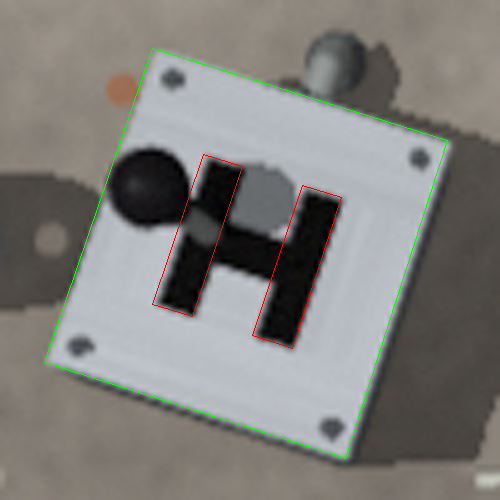

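The overlay matches the plate and slots. The ball's centre is at crop pixel (149,187), which is (189.4,181.9) in the top image.

Run:
```python
from h import *
from scipy.optimize import least_squares
for c,p in(('top',(189.4,182)),('scene',(284.3,223.7))):
    r=least_squares(lambda q:px(W(knob(*q)),c)-p,[0,0]);print(c,r.x,knob(*r.x))
s=arm.get_state();Rt=np.array(s['ee_rot'])
# tool x=sel left, y=sel fwd
G=np.c_[R[:,1],R[:,0],[0,0,-1]]
from scipy.spatial.transform import Rotation as Ro
print('rotvec tool',Ro.from_matrix(Rt.T@G).as_rotvec())
for n,p in(('front',[.09,.045,.25]),('left',[0.005,.12,.25])):
  print(n,W(p),(W(p)-s['eef_pos']),'now-tool',Rt.T@(W(p)-s['eef_pos'])*1e3)
```

```text
top [-0.32371269  0.05390894] [0.0075436  0.04446771 0.14753572]
scene [-0.32366861  0.05788083] [0.00809879 0.04445199 0.14750823]
rotvec tool [-4.51643774e-05  1.64859513e-06 -9.04997041e-01]
front [0.64371034 0.1142005  0.25      ] [0.4124185  0.72162775 0.01870315] now-tool [ 642.2315823  -527.61206135  -18.69598408]
left [0.58485879 0.21108442 0.25      ] [0.35356695 0.81851167 0.01870315] now-tool [ 621.71219254 -639.09728289  -18.69126538]
```

Request:
{"api": "send_rows", "payload": {"series": [[0, 0, -3, 0, 0, -0.13, 0], [0, 0, -3, 0, 0, -0.13, 0], [0, 0, -3, 0, 0, -0.13, 0], [0, 0, -3, 0, 0, -0.13, 0], [0, 0, -3, 0, 0, -0.13, 0], [0, 0, -3, 0, 0, -0.13, 0], [0, 0, -3, 0, 0, -0.125, 0]]}}

```text
t: 1.5
eef_pos: [0.2312, -0.6075, 0.2524]
ee_rot: [[0.292, 0.956, -0.0], [0.956, -0.292, -0.0], [-0.0, -0.0, -1.0]]
force: [0.1, 0.3, -0.6]
opening: -0.003
```

```bash
cat >> h.py <<'E'
def where(*targets):
    from scipy.spatial.transform import Rotation as Ro
    s=arm.get_state();Rt=np.array(s['ee_rot']);p=np.array(s['eef_pos'])
    G=np.c_[R[:,1],R[:,0],[0,0,-1]]
    print('t',s['t'],'sel mm',(S(p)*1e3).round(1),'F sel',(R.T@s['force']).round(2),'open',round(s['opening'],3),'rot',Ro.from_matrix(Rt.T@G).as_rotvec().round(4),'q',np.round(s['q']).tolist())
    for t in targets: print(t,'tool mm',(Rt.T@(W(t)-p)*1e3).round(1))
E
python3 -c "
from h import *
where([.075,.0445,.25])"
```

```text
t 1.5 sel mm [ -89.2 -766.7  252.4] F sel [ 0.03  0.3  -0.58] open -0.003 rot [-0.0001  0.0001  0.0052] q [73.0, 30.0, -12.0, 86.0, 7.0, 64.0, 43.0]
[0.075, 0.0445, 0.25] tool mm [810.3 168.4   2.4]
```

Request:
{"api": "send_rows", "payload": {"series": [[45, 9.5, 0, 0, 0, 0, 0], [45, 9.5, 0, 0, 0, 0, 0], [45, 9.5, 0, 0, 0, 0, 0], [45, 9.5, 0, 0, 0, 0, 0], [45, 9.5, 0, 0, 0, 0, 0], [45, 9.5, 0, 0, 0, 0, 0], [45, 9.5, 0, 0, 0, 0, 0], [45, 9.5, 0, 0, 0, 0, 0]]}}

```text
t: 2.3
eef_pos: [0.4116, -0.2848, 0.2526]
ee_rot: [[0.298, 0.955, 0.001], [0.955, -0.298, -0.001], [-0.0, 0.001, -1.0]]
force: [0.8, -1.0, 0.3]
opening: -0.0
```

Request:
{"api": "send_rows", "payload": {"series": [[45, 9.5, 0, 0, 0, 0, 0], [45, 9.5, 0, 0, 0, 0, 0], [45, 9.5, 0, 0, 0, 0, 0], [45, 9.5, 0, 0, 0, 0, 0], [45, 9.5, 0, 0, 0, 0, 0], [45, 9.5, 0, 0, 0, 0, 0], [45, 9.5, 0, 0, 0, 0, 0], [45, 9.5, 0, 0, 0, 0, 0]]}}

```text
t: 3.1
eef_pos: [0.5913, 0.0363, 0.2524]
ee_rot: [[0.298, 0.955, 0.0], [0.955, -0.298, -0.0], [-0.0, 0.0, -1.0]]
force: [0.5, -1.0, 1.4]
opening: -0.0
```

```bash
python3 -c "
from h import *
where([.075,.0445,.13])"
```

```text
t 3.1 sel mm [ 63.2 -45.  252.4] F sel [ 0.73 -0.81  1.38] open -0.0 rot [ 0.0005  0.0002 -0.0005] q [13.0, 26.0, -28.0, 95.0, 14.0, 62.0, -36.0]
[0.075, 0.0445, 0.13] tool mm [ 89.5  11.7 122.4]
```

Request:
{"api": "send_rows", "payload": {"series": [[45, 6, 0, 0, 0, 0, 0], [44.5, 6, 0, 0, 0, 0, 0], [0, 0, 40, 0, 0, 0, 0], [0, 0, 40, 0, 0, 0, 0], [0, 0, 42, 0, 0, 0, 0], [0, 0, 0, 0, 0, 0, 0]]}}

```text
t: 3.7
eef_pos: [0.6244, 0.1152, 0.1246]
ee_rot: [[0.297, 0.955, -0.011], [0.955, -0.297, -0.003], [-0.006, -0.009, -1.0]]
force: [-1.2, -1.1, 0.6]
opening: 0.006
```

Request:
{"api": "send_rows", "payload": {"series": [[0, -8, 0, 0, 0, 0, 0], [0, -8, 0, 0, 0, 0, 0], [0, -8, 0, 0, 0, 0, 0], [0, -6, 0, 0, 0, 0, 0], [0, 0, 0, 0, 0, 0, 0]]}}

```text
t: 4.2
eef_pos: [0.5994, 0.1263, 0.1314]
ee_rot: [[0.296, 0.955, 0.001], [0.955, -0.296, 0.0], [0.001, 0.001, -1.0]]
force: [0.8, -0.0, 0.3]
opening: 0.003
```

```bash
python3 -c "
from h import *
where()
a=snap('scene');b=snap('top');
f=lambda i,x,y:cv2.resize(i[y:y+100,x:x+130,::-1],None,fx=3,fy=3,interpolation=cv2.INTER_CUBIC)
cv2.imwrite('pics/e.png',np.hstack([f(a,215,185),f(b,145,135)]))
print(fit(a,'scene'),fit(b,'top'),look('lever_knob','scene'),look('lever_knob','top'))"
```

```text
t 4.2 sel mm [ 44.1  43.3 131.4] F sel [0.75 0.22 0.32] open 0.003 rot [ 0.0009 -0.0005  0.0011] q [2.0, 36.0, -26.0, 97.0, 20.0, 51.0, -49.0]
[(312, array([261.9, 199.5]), array([0.33, 0.27]), np.float64(0.0))] [] [(0.69, array([0.5711, 0.1481, 0.1592]))] [(0.74, array([ 0.5627, -0.366 ,  0.0106]))]
```

View pics/e.png

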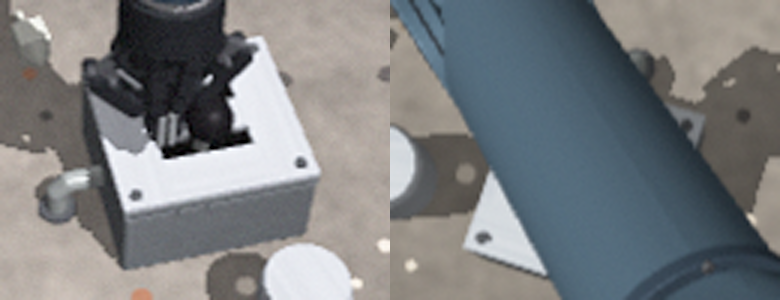

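The scene crop shows the closed fingertips just forward of the ball, which is at about (285,224) and has not moved. The arm blocks the top view.

Request:
{"api": "send_rows", "payload": {"series": [[0, -2, 0, 0, 0, 0, 0], [0, -2, 0, 0, 0, 0, 0], [0, -1, 0, 0, 0, 0, 0], [0, 0, 0, 0, 0, 0, 0]]}}

```text
t: 4.8
eef_pos: [0.5954, 0.1269, 0.1303]
ee_rot: [[0.297, 0.955, 0.0], [0.955, -0.297, -0.0], [0.0, 0.0, -1.0]]
force: [0.1, -0.2, -0.9]
opening: 0.002
```

Request:
{"api": "send_rows", "payload": {"series": [[0, -2, 0, 0, 0, 0, 0], [0, -2, 0, 0, 0, 0, 0], [0, -1, 0, 0, 0, 0, 0], [0, 0, 0, 0, 0, 0, 0]]}}

```text
t: 5.2
eef_pos: [0.5907, 0.1287, 0.1307]
ee_rot: [[0.297, 0.955, 0.001], [0.955, -0.297, 0.0], [0.0, 0.001, -1.0]]
force: [1.8, -0.3, 1.7]
opening: -0.001
```

```bash
python3 -c "
from h import *
where()
a=snap('scene')
f=lambda i,x,y:cv2.resize(i[y:y+70,x:x+100,::-1],None,fx=6,fy=6,interpolation=cv2.INTER_CUBIC)
cv2.imwrite('pics/f.png',f(a,235,190))
for fo in(-.05,0,.05):print(px(W(knob(-.323,fo)),'scene'))"
```

```text
t 5.2 sel mm [ 35.1  43.1 130.7] F sel [1.78 0.23 1.71] open -0.001 rot [ 0.0008 -0.0005 -0.    ] q [2.0, 36.0, -26.0, 99.0, 20.0, 50.0, -50.0]
[290.57739272 222.45392596]
[287.6812352  222.98174838]
[284.75330944 223.56551111]
```

View pics/f.png

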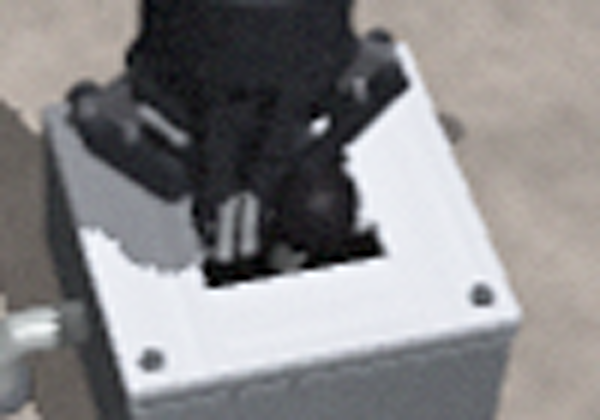

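The ball has moved back to about (287.5,224), so fore is about 0, with light contact of 1.8 N. Next I'll go round to the ball's left side.

Request:
{"api": "send_rows", "payload": {"series": [[0, 15, 0, 0, 0, 0, 0], [0, 15, 0, 0, 0, 0, 0], [35, 0, 0, 0, 0, 0, 0], [37, 0, 0, 0, 0, 0, 0], [0, -32, 0, 0, 0, 0, 0], [0, -33, 0, 0, 0, 0, 0], [0, 0, 0, 0, 0, 0, 0]]}}

```text
t: 5.95
eef_pos: [0.5726, 0.2106, 0.1294]
ee_rot: [[0.292, 0.957, -0.006], [0.957, -0.292, -0.0], [-0.002, -0.006, -1.0]]
force: [-1.0, 0.8, 0.3]
opening: -0.0
```

```bash
python3 -c "
from h import *
where([0,.075,.13])
a=snap('scene')
cv2.imwrite('pics/g.png',cv2.resize(a[180:280,225:345,::-1],None,fx=5,fy=5,interpolation=cv2.INTER_CUBIC))"
```

```text
t 5.95 sel mm [ -6.5 115.9 129.4] F sel [-1.22  0.43  0.28] open -0.0 rot [-0.0059  0.0019  0.006 ] q [-6.0, 37.0, -26.0, 97.0, 20.0, 51.0, -57.0]
[0, 0.075, 0.13] tool mm [-40.9   6.3  -0.6]
```

View pics/g.png

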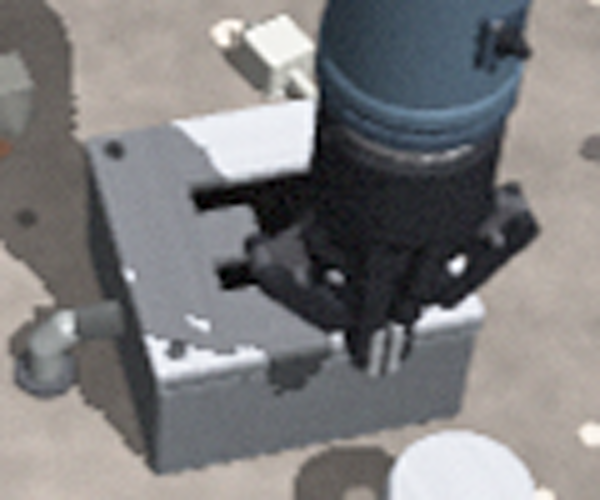

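The fingers now stand to the left of the ball, clear of it and of the tin. Next is the push to the right, in small steps.

Request:
{"api": "send_rows", "payload": {"series": [[0, 0, 0, 0, 0, 0, 0], [-10, 0, 0, 0, 0, 0, 0], [-10, 0, 0, 0, 0, 0, 0], [-10, 0, 0, 0, 0, 0, 0], [-5, 0, 0, 0, 0, 0, 0], [0, 0, 0, 0, 0, 0, 0]]}}

```text
t: 6.6
eef_pos: [0.5681, 0.1726, 0.1303]
ee_rot: [[0.299, 0.954, -0.0], [0.954, -0.299, -0.001], [-0.001, 0.0, -1.0]]
force: [-0.7, 1.3, -0.3]
opening: 0.001
```

```bash
python3 -c "
from h import *
where([0,.075,.13])"
```

```text
t 6.6 sel mm [  0.4  78.3 130.3] F sel [-1.07  1.02 -0.32] open 0.001 rot [ 0.0001  0.0008 -0.002 ] q [-2.0, 35.0, -26.0, 100.0, 20.0, 49.0, -55.0]
[0, 0.075, 0.13] tool mm [-3.3 -0.4  0.3]
```

Request:
{"api": "send_rows", "payload": {"series": [[-5, 0, 0, 0, 0, 0, 0], [-5, 0, 0, 0, 0, 0, 0], [-5, 0, 0, 0, 0, 0, 0], [-5, 0, 0, 0, 0, 0, 0], [0, 0, 0, 0, 0, 0, 0]]}}

```text
t: 7.1
eef_pos: [0.5621, 0.1543, 0.1304]
ee_rot: [[0.298, 0.955, 0.0], [0.955, -0.298, -0.001], [-0.0, 0.0, -1.0]]
force: [0.8, 1.0, 1.3]
opening: -0.003
```

Request:
{"api": "send_rows", "payload": {"series": [[-5, 0, 0, 0, 0, 0, 0], [-5, 0, 0, 0, 0, 0, 0], [-5, 0, 0, 0, 0, 0, 0], [-5, 0, 0, 0, 0, 0, 0], [0, 0, 0, 0, 0, 0, 0]]}}

```text
t: 7.6
eef_pos: [0.5555, 0.1344, 0.1299]
ee_rot: [[0.299, 0.954, -0.001], [0.954, -0.299, -0.002], [-0.002, -0.001, -1.0]]
force: [0.1, 0.3, -0.0]
opening: -0.002
```

```bash
python3 -c "
from h import *
where([0,-.017,.13])
a=snap('scene')
cv2.imwrite('pics/i.png',cv2.resize(a[180:280,225:345,::-1],None,fx=5,fy=5,interpolation=cv2.INTER_CUBIC))"
```

```text
t 7.6 sel mm [ -0.2  38.1 129.9] F sel [ 0.04  0.32 -0.  ] open -0.002 rot [-0.0007  0.0018 -0.0013] q [2.0, 33.0, -26.0, 103.0, 19.0, 48.0, -52.0]
[0, -0.017, 0.13] tool mm [-55.1   0.3   0. ]
```

View pics/i.png

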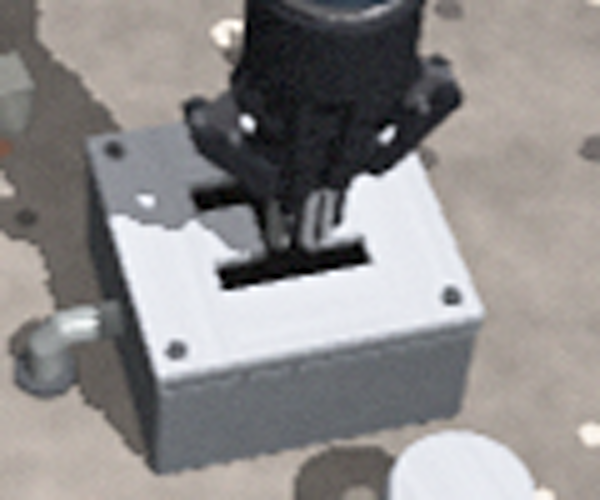

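The rod, at about (280,235) in the crop, is in the crossing and moving right with the ball hidden behind the fingers. I'll continue.

Request:
{"api": "send_rows", "payload": {"series": [[-6, 0, 0, 0, 0, 0, 0], [-6, 0, 0, 0, 0, 0, 0], [-6, 0, 0, 0, 0, 0, 0], [-6, 0, 0, 0, 0, 0, 0], [-6, 0, 0, 0, 0, 0, 0], [0, 0, 0, 0, 0, 0, 0]]}}

```text
t: 8.25
eef_pos: [0.5467, 0.1057, 0.13]
ee_rot: [[0.299, 0.954, -0.001], [0.954, -0.299, -0.001], [-0.002, -0.001, -1.0]]
force: [-0.4, -0.3, 0.9]
opening: -0.003
```

Request:
{"api": "send_rows", "payload": {"series": [[-6, 0, 0, 0, 0, 0, 0], [-6, 0, 0, 0, 0, 0, 0], [-5, 0, 0, 0, 0, 0, 0], [-4, 0, 0, 0, 0, 0, 0], [0, 0, 0, 0, 0, 0, 0]]}}

```text
t: 8.75
eef_pos: [0.5405, 0.0863, 0.1301]
ee_rot: [[0.298, 0.954, -0.001], [0.954, -0.298, -0.001], [-0.001, -0.001, -1.0]]
force: [-1.1, -0.1, -0.2]
opening: 0.004
```

Request:
{"api": "send_rows", "payload": {"series": [[-2, 0, 0, 0, 0, 0, 0], [-1.5, 0, 0, 0, 0, 0, 0], [0, 0, 0, 0, 0, 0, 0]]}}

```text
t: 9.05
eef_pos: [0.5399, 0.0841, 0.1303]
ee_rot: [[0.297, 0.955, 0.0], [0.955, -0.297, 0.0], [0.0, 0.0, -1.0]]
force: [-0.4, 1.0, -0.7]
opening: 0.002
```

```bash
python3 -c "
from h import *
where([0,-.017,.13])
a=snap('scene')
print(look('lever_knob','scene'),look('lever_knob','scene') and [S(x[1]) for x in look('lever_knob','scene')])
cv2.imwrite('pics/j.png',cv2.resize(a[180:280,225:345,::-1],None,fx=5,fy=5,interpolation=cv2.INTER_CUBIC))
print([((px(W(knob(q,0)),'scene')-[225,180])*5).round() for q in(0,.2,.3,.34)])"
```

```text
t 9.05 sel mm [ -0.2 -14.6 130.3] F sel [-0.67  0.85 -0.65] open 0.002 rot [ 0.     -0.0001  0.    ] q [7.0, 31.0, -27.0, 107.0, 19.0, 46.0, -47.0]
[0, -0.017, 0.13] tool mm [-2.4  0.2  0.3]
[(0.62, array([0.5458, 0.0721, 0.1069]))] [array([ 0.00903867, -0.02431198,  0.1069    ])]
[array([286., 133.]), array([269.,  95.]), array([261.,  79.]), array([257.,  74.])]
```

View pics/j.png

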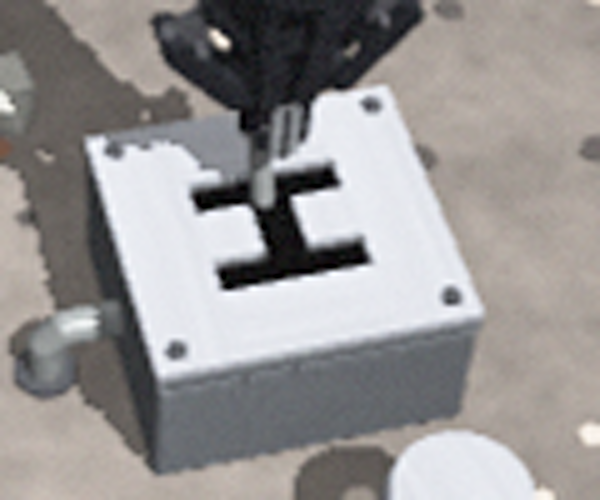

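The rod, at about (263,185) in the crop, has reached the edge of the right channel. I'll push the last few mm to the stop.

Request:
{"api": "send_rows", "payload": {"series": [[-1.5, 0, 0, 0, 0, 0, 0], [-1, 0, 0, 0, 0, 0, 0], [0, 0, 0, 0, 0, 0, 0]]}}

```text
t: 9.55
eef_pos: [0.539, 0.0816, 0.1302]
ee_rot: [[0.297, 0.955, -0.0], [0.955, -0.297, -0.0], [-0.0, -0.0, -1.0]]
force: [0.7, 1.8, -1.0]
opening: 0.001
```

Request:
{"api": "send_rows", "payload": {"series": [[-1, 0, 0, 0, 0, 0, 0], [-0.5, 0, 0, 0, 0, 0, 0], [0, 0, 0, 0, 0, 0, 0]]}}

```text
t: 9.85
eef_pos: [0.5388, 0.0807, 0.1303]
ee_rot: [[0.297, 0.955, 0.0], [0.955, -0.297, 0.001], [0.001, 0.0, -1.0]]
force: [1.4, 5.0, -4.0]
opening: 0.006
```

```bash
python3 -c "
from h import *
where()"
```

```text
t 9.85 sel mm [ -0.2 -18.2 130.3] F sel [-0.17  5.24 -3.97] open 0.006 rot [ 0.     -0.0008  0.0003] q [7.0, 31.0, -27.0, 108.0, 19.0, 46.0, -47.0]
```

The force rose to 5 N, so the lever is at the right stop. Next I'll go round behind the ball.

Request:
{"api": "send_rows", "payload": {"series": [[9, 0, 0, 0, 0, 0, 0], [9, 0, 0, 0, 0, 0, 0], [0, -35, 0, 0, 0, 0, 0], [0, -35, 0, 0, 0, 0, 0], [-23, 0, 4, 0, 0, 0, 0], [-23, 0, 4, 0, 0, 0, 0], [0, 0, 0, 0, 0, 0, 0], [0, 0, 0, 0, 0, 0, 0]]}}

```text
t: 10.65
eef_pos: [0.464, 0.0744, 0.1225]
ee_rot: [[0.298, 0.955, 0.001], [0.955, -0.298, -0.0], [0.0, 0.001, -1.0]]
force: [0.0, -0.0, 0.1]
opening: 0.003
```

```bash
python3 -c "
from h import *
where([-.038,-.0445,.122],[.02,-.0435,.122])
a=snap('scene')
cv2.imwrite('pics/k.png',cv2.resize(a[170:270,225:345,::-1],None,fx=5,fy=5,interpolation=cv2.INTER_CUBIC))
print([((px(W(knob(.34,q)),'scene')-[225,170])*5).round() for q in(0,.05)])"
```

```text
t 10.65 sel mm [-69.7 -46.4 122.5] F sel [ 0.04 -0.04  0.07] open 0.003 rot [ 0.0005 -0.     -0.0007] q [8.0, 26.0, -28.0, 118.0, 18.0, 40.0, -49.0]
[-0.038, -0.0445, 0.122] tool mm [ 1.9 31.7  0.5]
[0.02, -0.0435, 0.122] tool mm [ 3.  89.7  0.6]
[array([257., 124.]), array([244., 126.])]
```

View pics/k.png

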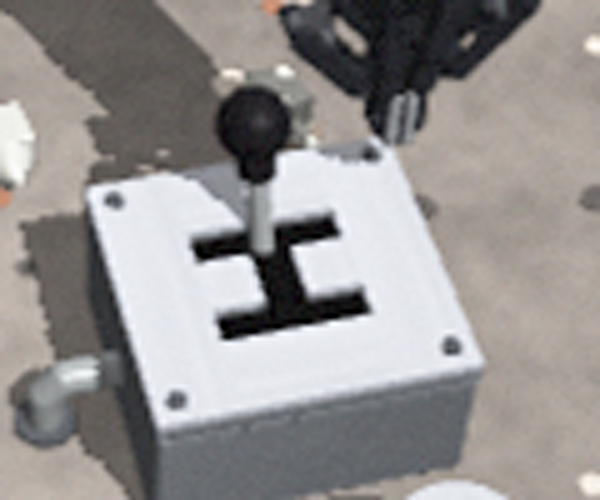

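The ball is at (254,122) in the crop, which matches across = 0.34 and fore of about 0.01. The fingers are clear behind it. Next is the forward push.

Request:
{"api": "send_rows", "payload": {"series": [[0, 12, 0, 0, 0, 0, 0], [0, 12, 0, 0, 0, 0, 0], [1, 6, 0, 0, 0, 0, 0], [1, 6, 0, 0, 0, 0, 0], [0, 6, 0, 0, 0, 0, 0], [0, 6, 0, 0, 0, 0, 0], [0, 6, 0, 0, 0, 0, 0], [0, 0, 0, 0, 0, 0, 0]]}}

```text
t: 11.5
eef_pos: [0.5163, 0.06, 0.1222]
ee_rot: [[0.298, 0.955, 0.0], [0.955, -0.298, 0.0], [0.0, 0.0, -1.0]]
force: [-0.2, 0.4, 0.7]
opening: -0.002
```

Request:
{"api": "send_rows", "payload": {"series": [[0, 6, 0, 0, 0, 0, 0], [0, 6, 0, 0, 0, 0, 0], [0, 6, 0, 0, 0, 0, 0], [0, 6, 0, 0, 0, 0, 0], [0, 5, 0, 0, 0, 0, 0], [0, 3, 0, 0, 0, 0, 0], [0, 0, 0, 0, 0, 0, 0]]}}

```text
t: 12.2
eef_pos: [0.5467, 0.0504, 0.1222]
ee_rot: [[0.298, 0.955, 0.0], [0.955, -0.298, -0.0], [-0.0, 0.0, -1.0]]
force: [-1.4, 0.5, -0.9]
opening: -0.001
```

```bash
python3 -c "
from h import *
where([.02,-.0435,.122])"
```

```text
t 12.2 sel mm [ 16.3 -44.8 122.2] F sel [-1.47  0.08 -0.87] open -0.001 rot [ 0.0003  0.     -0.0004] q [10.0, 32.0, -26.0, 107.0, 19.0, 45.0, -44.0]
[0.02, -0.0435, 0.122] tool mm [1.3 3.7 0.2]
```

Request:
{"api": "send_rows", "payload": {"series": [[0, 2, 0, 0, 0, 0, 0], [0, 1.5, 0, 0, 0, 0, 0], [0, 0, 0, 0, 0, 0, 0]]}}

```text
t: 12.5
eef_pos: [0.5497, 0.0496, 0.1223]
ee_rot: [[0.297, 0.955, 0.0], [0.955, -0.297, -0.0], [-0.0, 0.0, -1.0]]
force: [-1.9, 0.7, -1.2]
opening: -0.002
```

Request:
{"api": "send_rows", "payload": {"series": [[0, 1.5, 0, 0, 0, 0, 0], [0, 0, 0, 0, 0, 0, 0]]}}

```text
t: 12.7
eef_pos: [0.5511, 0.0492, 0.1223]
ee_rot: [[0.297, 0.955, 0.0], [0.955, -0.297, 0.0], [0.0, 0.0, -1.0]]
force: [-0.8, 0.6, -1.7]
opening: -0.0
```

```bash
python3 -c "
from h import *
where([.02,-.0435,.122])"
```

```text
t 12.7 sel mm [ 20.9 -44.6 122.3] F sel [-0.91  0.35 -1.74] open -0.0 rot [ 0. -0.  0.] q [10.0, 32.0, -26.0, 107.0, 19.0, 46.0, -43.0]
[0.02, -0.0435, 0.122] tool mm [ 1.1 -0.9  0.3]
```

Not at the stop yet, so I'll continue until the force rises.

Request:
{"api": "send_rows", "payload": {"series": [[0, 1.5, 0, 0, 0, 0, 0], [0, 0, 0, 0, 0, 0, 0]]}}

```text
t: 12.9
eef_pos: [0.5526, 0.0487, 0.1223]
ee_rot: [[0.297, 0.955, 0.0], [0.955, -0.297, 0.0], [0.0, 0.0, -1.0]]
force: [-2.3, 0.4, -1.3]
opening: -0.002
```

Request:
{"api": "send_rows", "payload": {"series": [[0, 1, 0, 0, 0, 0, 0], [0, 0, 0, 0, 0, 0, 0]]}}

```text
t: 13.1
eef_pos: [0.5532, 0.0485, 0.1222]
ee_rot: [[0.297, 0.955, -0.0], [0.955, -0.297, 0.0], [-0.0, -0.0, -1.0]]
force: [-2.5, 1.5, -1.1]
opening: 0.003
```

```bash
python3 -c "
from h import *
where()"
```

```text
t 13.1 sel mm [ 23.2 -44.6 122.2] F sel [-2.82  0.66 -1.12] open 0.003 rot [-0.0005  0.0001  0.0001] q [10.0, 32.0, -26.0, 106.0, 19.0, 46.0, -43.0]
```

Request:
{"api": "send_rows", "payload": {"series": [[0, 1, 0, 0, 0, 0, 0], [0, 0, 0, 0, 0, 0, 0]]}}

```text
t: 13.3
eef_pos: [0.5538, 0.0484, 0.1221]
ee_rot: [[0.297, 0.955, -0.001], [0.955, -0.297, 0.0], [-0.0, -0.001, -1.0]]
force: [-3.7, 2.7, -1.2]
opening: 0.002
```

Request:
{"api": "send_rows", "payload": {"series": [[0, 0.5, 0, 0, 0, 0, 0], [0, 0, 0, 0, 0, 0, 0]]}}

```text
t: 13.5
eef_pos: [0.5541, 0.0483, 0.122]
ee_rot: [[0.297, 0.955, -0.002], [0.955, -0.297, 0.0], [-0.0, -0.002, -1.0]]
force: [-5.1, 2.6, -1.6]
opening: 0.003
```

```bash
python3 -c "
from h import *
where()"
```

```text
t 13.5 sel mm [ 24.  -44.6 122. ] F sel [-5.64  0.97 -1.56] open 0.003 rot [-0.0015  0.0003  0.0003] q [10.0, 33.0, -26.0, 106.0, 19.0, 46.0, -43.0]
```

The force has risen to 5.6 N and the tip has stopped advancing, so the lever is home. I'll back straight off, rise and clear the camera views.

Request:
{"api": "send_rows", "payload": {"series": [[0, -10, 0, 0, 0, 0, 0], [0, -30, 0, 0, 0, 0, 0], [0, -30, 0, 0, 0, 0, 0], [0, 0, -40, 0, 0, 0, 0], [0, 0, -40, 0, 0, 0, 0], [-45, 0, -20, 0, 0, 0, 0], [-45, 0, 0, 0, 0, 0, 0], [-45, 0, 0, 0, 0, 0, 0]]}}

```text
t: 14.3
eef_pos: [0.4489, -0.062, 0.224]
ee_rot: [[0.297, 0.955, 0.006], [0.955, -0.297, -0.002], [-0.0, 0.006, -1.0]]
force: [0.1, -0.9, 0.1]
opening: -0.004
```

Request:
{"api": "send_rows", "payload": {"series": [[-45, 0, 0, 0, 0, 0, 0], [-45, 0, 0, 0, 0, 0, 0], [-45, 0, 0, 0, 0, 0, 0], [-45, 0, 0, 0, 0, 0, 0], [0, 0, 0, 0, 0, 0, 0], [0, 0, 0, 0, 0, 0, 0]]}}

```text
t: 14.9
eef_pos: [0.3945, -0.2334, 0.2229]
ee_rot: [[0.3, 0.954, 0.002], [0.954, -0.3, -0.002], [-0.001, 0.002, -1.0]]
force: [-0.1, -0.3, 0.5]
opening: 0.002
```

```bash
python3 -c "
from h import *
where()
a=snap('scene');b=snap('top')
for c in('scene','top'):
  for t in('dreidel_a','tin','menorah','saucer'):print(c,t,look(t,c))
f=lambda i,x,y:cv2.resize(i[y:y+110,x:x+100,::-1],None,fx=4,fy=4,interpolation=cv2.INTER_CUBIC)
A=f(a,230,170);B=f(b,160,145)
for i,c,o in((A,'scene',(230,170)),(B,'top',(160,145))):
  for q,col in((.4,(0,0,255)),(.33,(0,255,0))):
    p=(px(W(knob(.34,q)),c)-o+.5)*4;cv2.circle(i,tuple(int(v) for v in p),3,col,-1);print(c,q,p.round())
cv2.imwrite('pics/l.png',np.hstack([A,B]))"
```

```text
t 14.9 sel mm [ -44.6 -361.   222.9] F sel [-0.   -0.37  0.53] open 0.002 rot [ 0.0025  0.0011 -0.0031] q [44.0, 14.0, -22.0, 116.0, 7.0, 51.0, 1.0]
scene dreidel_a [(0.75, array([ 0.5905, -0.0949,  0.028 ])), (0.57, array([ 0.4452, -0.0408,  0.0279]))]
scene tin [(0.86, array([0.5721, 0.2791, 0.0825]))]
scene menorah [(0.64, array([0.5908, 0.425 , 0.0991]))]
scene saucer [(0.73, array([ 0.5552, -0.3743,  0.0114]))]
top dreidel_a [(0.76, array([ 0.5879, -0.105 ,  0.0267])), (0.69, array([ 0.438 , -0.051 ,  0.0336]))]
top tin [(0.72, array([0.5528, 0.2552, 0.0852])), (0.28, array([0.585 , 0.4153, 0.0964]))]
top menorah [(0.71, array([0.5822, 0.4146, 0.0955]))]
top saucer [(0.62, array([ 0.5668, -0.3662,  0.0111]))]
scene 0.4 [102. 132.]
scene 0.33 [116. 125.]
top 0.4 [292. 122.]
top 0.33 [289. 136.]
```

View pics/l.png

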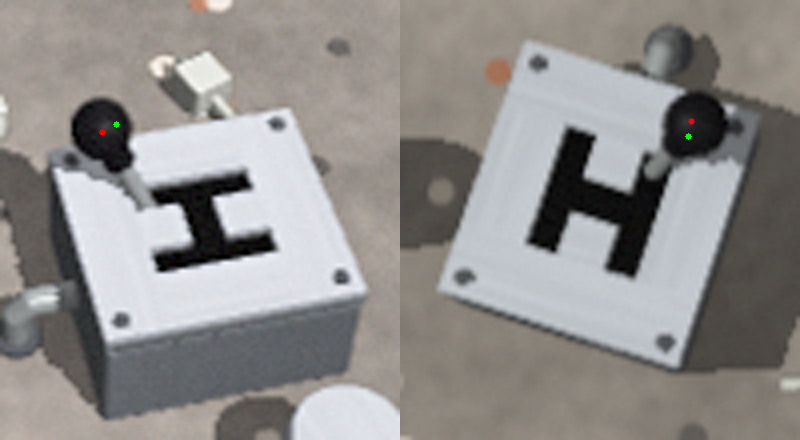

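Both views put the ball on the prediction for fully home: scene (102,129) against (102,132), top (295,124) against (292,122). The rod is at the far end of the right channel, and the bystanders have not moved.

```bash
python3 -c "
from h import *
print(finish_job())"
```

```text
the job is handed in; nothing more can be done
None
```

The lever is in the third slot (far right), fully forward, and the job was handed in at about 15 s of the 58 s allowed.

- **Moves:** With the fingers shut, I first nudged the lever back about 8 mm to line it up with the crossing. I then pushed it from the left across to the right stop, and from behind forward to the end stop. The highest contact force I read was about 7 N, and the lever was never gripped.
- **Lever position:** At the forward stop the force rose to 5.6 N and the fingertip stopped advancing. After backing off, both cameras showed the ball within about 1 pixel of the position predicted for fully home (across +0.34, fore +0.40).
- **Bystanders:** The menorah, dreidels, tin and saucer were found within about 6 mm of where they started, close to the detector's accuracy. The arm was clear of everything at hand-in.
- **Checks that failed or disagreed:**
  - My automatic dark-blob fit of the ball was unreliable, so I read the ball's position from the pictures instead.
  - The knob detector gave some false positions.
  - The arm blocked the top camera in the one picture I took from it during the pushes, so I relied on the scene camera and the force readings.

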